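# Load an aluminium bar into the saw's bar chuck

## Robot

A 6-joint arm with a two-finger parallel gripper is mounted at the origin on the work surface. World frame = base frame: x ahead of the robot, y to its left, z up, the work surface at z = 0. Lengths are in m, angles in rad, forces in N, time in s.
With the tool pointing down it reaches from about 0.3 to 1 m from the base axis. Payload 5.1 kg.
Tool frame: the origin (TCP) lies midway between the tips of the shut fingers; the grasp point (between the pads) lies 19 mm behind it; z points along the fingers, y is the direction in which the jaws open and shut (so a half turn about z gives the same grasp; the last joint's range is limited). The gripper opens to 95 mm and grips with 3 to 60 N. Pads are 20 mm wide; open, the fingers measure 119 mm over their backs; the gripper's body (75 mm by 180 mm) begins 59 mm behind the grasp point.
Start: joints at [-1.414, 0.124, 1.65, -0, 1.367, -0.083], TCP at [0.154, -0.631, 0.215] pointing down, gripper open.
Joint ranges: [-2.61, 2.61], [-1.02, 2.33], [0.03, 2.71], [-1.35, 4.49], [0.32, 2.68], [-2.91, 2.91]. Speed limits (rad/s): [2.57, 2.57, 3.14, 3.14, 3.14, 3.14].

## Interface

Orientations are given as a unit quaternion [x, y, z, w].
In Python, from station import arm, cams gives the robot as it stands. The module is installed in compiled form; this text tells all that it offers.
- The arm moves only by the shell command python3 -m handwheel 'ROWS' [FORCE]. ROWS is text: rows parted by semicolons, each of 5 numbers parted by spaces: the closure, from -1 (fully open) to 1 (shut), then the shift along the tool's x, y, z in mm, then the turn about the tool's z in rad. A call has exactly 5 rows; each row is the pose to reach, as a shift and turn from the pose measured when the call began, along the tool's axes at that moment; what a row does not reach only later rows make up. A row lasts 1/12 s, in which the tool goes at most 41.7 mm and 7.16 degrees, less where a joint would pass 70% of its speed; a pose out of reach is approached as far as the arm can. A call with a gripper value outside its range is refused whole. The fingers move at their own pace and stop on an object; FORCE is the grip in N (left out, the last holds). Time passes only in rows, so rows that repeat a pose let the fingers close, or fill a call up. It gives the time, the measured TCP pose, the force and the opening at its end, in the units of the state.
- arm.sense(): the state, without advancing time (a new reading comes with each control period).
- cams.capture(name): name is "scene" or "top"; returns a dict with "image" (400x640x3 uint8, blue, green, red), "fx", "fy", "cx", "cy" (pixels), "dist" ([k1, k2, p1, p2, k3] as OpenCV has them; the pictures are not rectified), "R" (3x3) and "t" (3): a world point X has camera coordinates R X + t. Camera axes: x right, y down, z forward; pixel columns grow to the right and rows downward; lengths in m; the calibration is good to about 2 mm. A picture is of the moment at which its call begins. There is no depth.
- arm.sign_off(): hands the job in, once; it reports no verdict.
The state is a dict: "clock": time; "joint_positions": joint angles; "dq": joint speeds; "joint_torque": joint torques, N m; "eef_pos": TCP position; "eef_rot": TCP orientation; "ft_force": force on the tool from outside, world axes, zero at the start; "torque": the same for the moment, N m; "width": opening from 0.0 (shut) to 1.0 (fully open).
Only numpy, scipy, OpenCV 4.12 (cv2) and the standard library are available. Lean on these libraries where they do the work, as an engineer would, in place of code of your own. Each camera call takes 0.05 s, during which the arm holds its last target. There are 200 camera calls.

## Task

Load the aluminium sample bar into the bar chuck for cutting: slide it in, bare end first, gently until you feel it come up against the length stop inside, never forcing it, so that the stop's setting does not shift. Then turn the clamp lever clockwise as far as it goes so that the bar is held fast against the stop, and leave everything else on the bench where it is.

Things in the scene. Friction and masses are not known exactly. Their poses are not given: they have to be found in the camera images.
- alu_mid (a point): centre of the aluminium bar to be loaded: silver-grey, 16 x 16 mm square, 160 mm long, 0.09 to 0.15 kg, with a blue end. x runs along the bar to the bare end (80 mm from the centre), which goes into the chuck; the last 18 mm at the other end are painted blue and stay outside. It starts level in one of the rack's three notches, bare end away from the robot.
- alu: the same aluminium bar: origin under its centre (8 mm below alu_mid), same axes
- alu_tip (a point): centre of the bar's bare end face, 80 mm from alu_mid along its x; same axes
- brass_mid (a point): centre of a brass bar (yellow metal, red end), 16 x 16 x 160 mm, in another notch of the rack; leave it there
- copper_mid (a point): centre of a copper bar (reddish metal, green end), 16 x 16 x 160 mm, in another notch of the rack; leave it there
- rack: fixed bar rack, origin at the centre of its underside, x along the bars: white base 174 x 224 x 10 mm, two upright blue combs 8 mm thick, 69 mm either side of the middle along x. Bars rest 42 mm above the bench (bar centre 50 mm up), 70 mm apart; the teeth rise 9 mm above a bar's underside. Between the combs the bars are free underneath for 32 mm.
- chuck: fixed bar chuck of the saw: steel block 60 mm wide, 123 mm long, top 105 mm above the bench, on an aluminium T-slot plate (200 x 140 x 20 mm), blue closed rear cap. Origin under the plate; x points level into the bore, about away from the robot, z up. The mouth lies at x = -73 mm, y = 0, z = 80 mm.
- chuck_mouth (a point): centre of the mouth, 80 mm above the bench, at the outer edge of the lead-in; axes as the chuck's. The lead-in narrows from 25.6 to 17.6 mm square over 8 mm; the bore behind is 17.6 mm square and blind. Its hidden length stop is set somewhere between 70 and 100 mm behind the mouth, held by friction only: it stands firm below 10 N, slips at 12 N. Never force the bar (over 20 N).
- lever_pivot (a point): point on the vertical axis of the clamp lever, on top of the chuck, 53 mm behind the mouth and 131 mm above the bench (26 mm above the block's top); same axes as the mouth, fixed
- lever_ball (a point): centre of the orange ball (18 mm diameter) at the end of the black lever arm (10 mm thick round bar, hub 26 mm diameter and 33 mm tall), 70 mm from the pivot axis and 135 mm above the bench, 30 mm above the block's top; x points outward along the arm
- lever (a joint): clamp lever angle in rad: 0 = open, arm straight back, away from the mouth; grows clockwise seen from above to its end at 1.57, arm to the chuck's right (-y). Starts at 0 to 0.3, stays where left, takes 3 to 5 N at the ball to turn. Its screw drives a pad down on the bar, 2 mm per rad: pressing from about 1.1, tight at the end.
- puck_a: black mounted specimen, a resin cylinder of 32 mm diameter, 20 mm high, loose; origin at the centre of its underside
- puck_b: green mounted specimen, a resin cylinder of 32 mm diameter, 20 mm high, loose; origin at the centre of its underside
- lubricant: white bottle with blue cap, 60 mm diameter, 160 mm tall, loose; origin at the centre of its underside
- suspension: yellow bottle with black cap, 48 mm diameter, 120 mm tall, loose; origin at the centre of its underside
- holder: steel specimen holder, a disc of 130 mm diameter and 14 mm with a hub of 32 mm diameter up to 44 mm, loose; origin at the centre of its underside
- caliper: digital caliper lying flat, 236 mm long, at most 13 mm high, loose; origin under the middle of its beam, x along the beam
There are look-alikes about, which are no part of the job. Leave any black or turquoise look-alike of the alu alone.

How it is judged:
By the outcome, as a careful person would: the job done as asked, in the order asked, and still so for the second after the job is handed in, with the robot touching nothing.
It also fails if it takes over 72 s, if anything falls off the work surface, if the arm or the gripper's body presses on something with over 40 N, if the wrist force passes 120 N, or if a joint passes its speed limit or range.

## Working session

There is one attempt and no reset: what is moved stays moved. The work goes in short steps, Python scripts to look and compute and a shell command to move; the robot and the scene stay as the last step left them, time stands still between calls to the robot, and variables do not carry over. Pictures are saved under pics/ and viewed, about 8 in all and at most 12, crops included, and the job is handed in when it is done.

```bash
mkdir -p pics; python3 - <<'E'
from station import arm,cams
import cv2,pickle
for n in("scene","top"):
    c=cams.capture(n); cv2.imwrite(f"pics/{n}0.png",c["image"]); pickle.dump(c,open(n+".pkl","wb"))
    print(n,c["fx"],c["fy"],c["cx"],c["cy"],c["dist"],(-c["R"].T@c["t"]),c["R"].tolist())
print(arm.sense())
E
```

```text
scene 517.602794860087 517.602794860087 318.9430942273078 202.90245351379434 [0.02756794 0.         0.         0.         0.        ] [0.98825307 0.81870019 1.54164466] [[-0.8595431787351279, 0.5110124684409886, -0.007195900760841509], [0.43303959756216054, 0.7207677850056228, -0.5412675004480595], [-0.27140786803833467, -0.4683588978507144, -0.8408196667365423]]
top 381.0593371613847 381.0593371613847 317.55884058220903 206.83814156684645 [-0.09127951  0.          0.          0.          0.        ] [0.3768916  0.00734909 1.14286202] [[-0.008957163595959513, -0.9999534068066694, 0.0035990882249476016], [-0.9915150504344421, 0.00841468336149646, -0.1297193041374771], [0.1296829749130576, -0.00473046717159038, -0.9915442242774841]]
{'clock': 0.1, 'joint_positions': array([-1.41364499e+00,  1.24459617e-01,  1.65151165e+00, -2.52086770e-05,
        1.36747578e+00, -8.25925105e-02]), 'dq': array([-1.35647432e-03, -1.19887791e-03, -3.19230018e-05, -1.04812323e-03,
        1.21062712e-04, -1.38467240e-03]), 'joint_torque': array([ 1.59018946e-04, -4.18880868e+01, -3.61096895e+01,  7.76335015e-02,
        4.61924134e-02, -6.38326537e-05]), 'eef_pos': array([ 0.15422578, -0.63085725,  0.21351243]), 'eef_rot': array([ 9.92823228e-01,  1.19587536e-01, -4.68911510e-05, -9.26093616e-04]), 'ft_force': array([-0.62431938,  0.7251773 ,  0.0599035 ]), 'torque': array([-0.0231305 ,  0.02523039,  0.01356914]), 'width': 0.9980862327846265}
```

View pics/scene0.png

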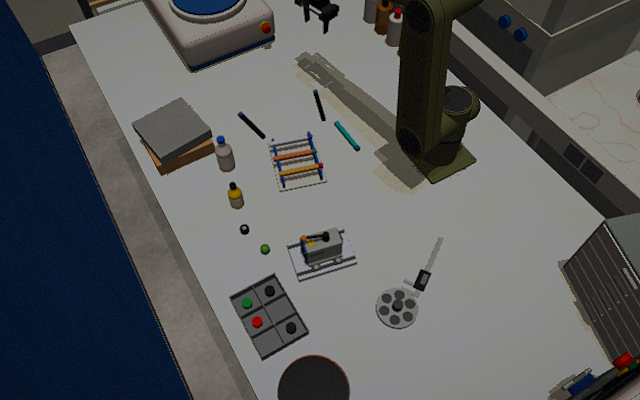

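View pics/top0.png

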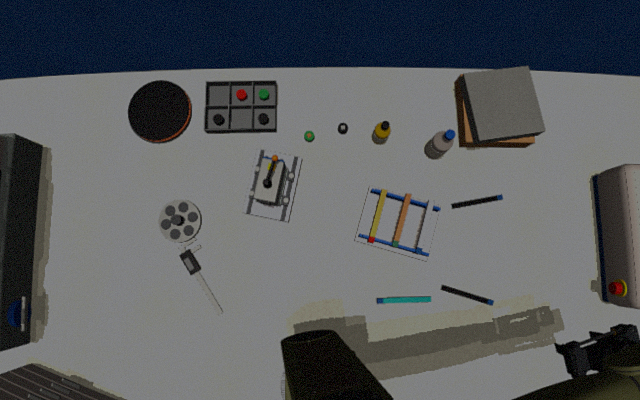

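The top view shows the rack at about (400,222), with yellow (375), copper (401) and dark-grey (424) bars. The chuck is at (270,185) with its orange ball at (275,158). I'll enlarge both.

```bash
cat >h.py <<'E'
import numpy as np,cv2,pickle
from scipy.spatial.transform import Rotation as Rn
def K(c): return np.array([[c["fx"],0,c["cx"]],[0,c["fy"],c["cy"]],[0,0,1.]])
def pt(c,uv,z):
    p=cv2.undistortPoints(np.array([[uv]],float),K(c),np.array(c["dist"]))[0,0]
    d=c["R"].T@np.array([*p,1]); o=-c["R"].T@c["t"]; return o+d*(z-o[2])/d[2]
def pj(c,X): return cv2.projectPoints(np.array(X,float).reshape(-1,3),cv2.Rodrigues(c["R"])[0],c["t"],K(c),np.array(c["dist"]))[0][:,0]
def crop(im,x,y,w,h,s):
    r=cv2.resize(im[y:y+h,x:x+w],None,fx=s,fy=s,interpolation=cv2.INTER_CUBIC)
    r=np.clip(255*(r/255.)**.6,0,255).astype(np.uint8)
    for i in range(0,w,10): cv2.putText(r,str(x+i),(i*s,8),0,.3,(0,0,255)); cv2.line(r,(i*s,10),(i*s,14),(0,0,255))
    for i in range(0,h,10): cv2.putText(r,str(y+i),(0,i*s+4),0,.3,(0,0,255))
    return r
E
python3 - <<'E'
from h import *
t=pickle.load(open("top.pkl","rb"));s=pickle.load(open("scene.pkl","rb"))
a=crop(t["image"],345,178,100,90,6);cv2.imwrite("pics/a.png",a)
b=np.hstack([crop(t["image"],240,143,66,84,6),crop(s["image"],282,222,66,84,6)]);cv2.imwrite("pics/b.png",b)
E
```

```text
(no output)
```

View pics/a.png

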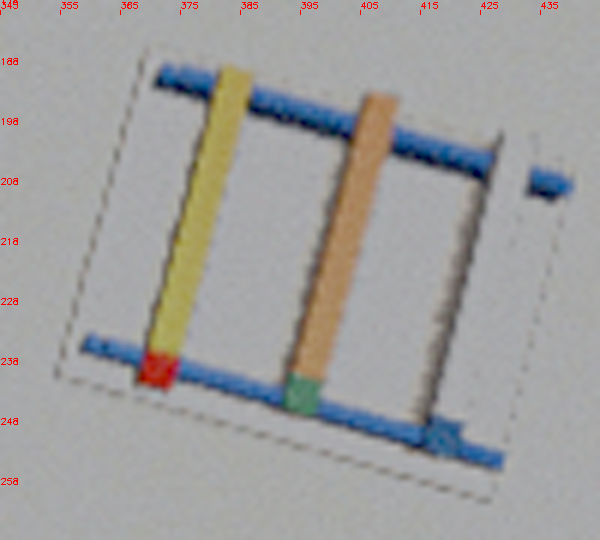

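View pics/b.png

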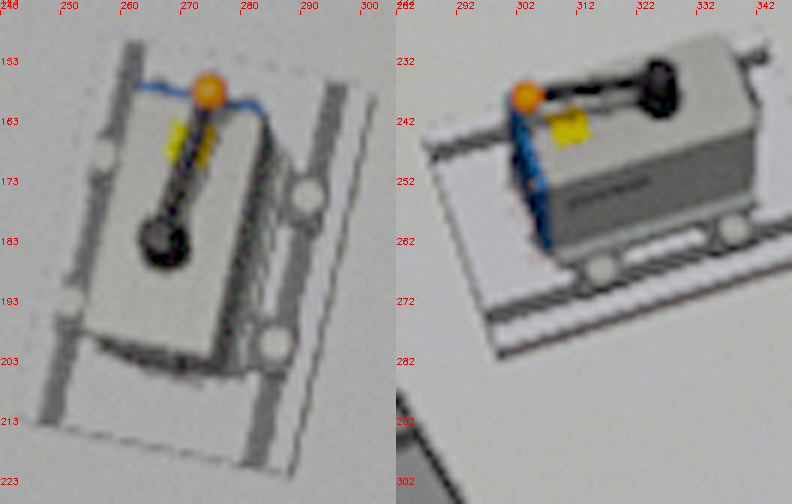

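Alu is the rightmost bar. Its blue end is at about (418.5,251), its bare end at about (432,199). Chuck block top corners are at about (262.5,157), (285,161), (254,199) and (275,203), with the ball at (274.8,158.2).

```bash
python3 - <<'E'
from h import *
np.set_printoptions(precision=4,suppress=True)
t=pickle.load(open("top.pkl","rb"));s=pickle.load(open("scene.pkl","rb"))
def pr(n,*a):
    P=[pt(t,u,z) for u,z in a];print(n,*[p for p in P]);
    if len(P)>1:
        d=P[1]-P[0];print("   len",np.linalg.norm(d),"ang",np.degrees(np.arctan2(d[1],d[0])),"mid",(P[0]+P[1])/2)
pr("brass",((371.2,242.7),.058),((384.2,189.3),.058))
pr("copper",((395,247),.058),((408.5,193.8),.058))
pr("alu",((418.2,253.3),.058),((432.5,198.8),.058))
pr("blockL",((254.2,198.8),.105),((262.5,157.2),.105))
pr("blockR",((275.3,202.7),.105),((284.7,161),.105))
pr("front",((254.2,198.8),.105),((275.3,202.7),.105))
pr("plateR",((288.7,222.3),.02),((302.5,159.2),.02))
pr("plateF",((288.7,222.3),.02),((246.3,213.5),.02))
pr("ball",((274.8,158.2),.135)); print("ball scene",pt(s,(303.5,238.2),.135))
pr("hub",((267.2,183),.138))
# rack fit from base corners via top
pr("rackL",((345+62/6,178+375/6),.01),((345+145/6,178+50/6),.01))
pr("rackF",((345+62/6,178+375/6),.01),((345+492/6,178+500/6),.01))
# contrast crops for alu
def st(im,x,y,w,h,k):
    r=cv2.resize(im[y:y+h,x:x+w],None,fx=k,fy=k,interpolation=cv2.INTER_CUBIC).astype(float)
    r=np.clip((r-90)*2.2,0,255).astype(np.uint8)
    for i in range(0,w,5):cv2.putText(r,str(x+i),(i*k,8),0,.3,(0,0,255))
    for i in range(0,h,5):cv2.putText(r,str(y+i),(0,i*k+4),0,.3,(0,0,255))
    return r
g=t["image"];print(g[180:260,405:445].mean(-1).min(),g[190:200,428:445].mean(-1).astype(int))
cv2.imwrite("pics/c.png",np.hstack([st(g,408,190,36,70,8),st(s["image"],262,125,62,70,8)]))
E
```

```text
brass [ 0.4146 -0.1495  0.058 ] [ 0.5684 -0.1915  0.058 ]
   len 0.1594549430486812 ang -15.261215521662102 mid [ 0.4915 -0.1705  0.058 ]
copper [ 0.4016 -0.2173  0.058 ] [ 0.5547 -0.2621  0.058 ]
   len 0.15954887205092003 ang -16.297762067074203 mid [ 0.4781 -0.2397  0.058 ]
alu [ 0.3828 -0.2835  0.058 ] [ 0.5395 -0.3322  0.058 ]
   len 0.16411864420199113 ang -17.23973118868787 mid [ 0.4611 -0.3079  0.058 ]
blockL [0.5365 0.1771 0.105 ] [0.6543 0.1555 0.105 ]
   len 0.11972740081885844 ang -10.39194936825535 mid [0.5954 0.1663 0.105 ]
blockR [0.5251 0.1186 0.105 ] [0.6426 0.0931 0.105 ]
   len 0.12027479407688448 ang -12.25197269188433 mid [0.5839 0.1059 0.105 ]
front [0.5365 0.1771 0.105 ] [0.5251 0.1186 0.105 ]
   len 0.05953450002617558 ang -101.02133895845272 mid [0.5308 0.1478 0.105 ]
plateR [0.4784 0.0877 0.02  ] [0.6695 0.0463 0.02  ]
   len 0.19558576418588702 ang -12.249032438769422 mid [0.5739 0.067  0.02  ]
plateF [0.4784 0.0877 0.02  ] [0.5056 0.214  0.02  ]
   len 0.12914438354970206 ang 77.83454348731841 mid [0.492  0.1509 0.02  ]
ball [0.6431 0.1176 0.135 ]
ball sce
[... 357 characters left out ...]
125 126 129 127 129 129 135 132 128 126 126 125 127 130 126]
 [124 131 128 130 128 129 130 129 126 129 125 129 127 126 128 129 128]
 [131 127 128 128 127 130 132 127 130 129 129 128 126 130 129 127 126]
 [130 125 125 126 126 128 127 130 130 129 126 127 129 123 128 126 126]
 [129 125 128 127 130 128 128 126 132 127 129 129 128 129 130 131 127]
 [128 128 129 127 127 126 130 131 131 129 127 126 124 128 129 126 126]
 [131 130 126 127 128 127 126 126 125 124 128 131 128 129 126 126 129]
 [126 127 128 129 127 130 128 129 129 128 126 128 127 127 128 129 125]
 [128 130 128 130 127 128 129 129 127 127 129 129 127 131 127 128 126]
 [113 128 125 128 130 127 127 127 127 129 130 126 126 129 124 130 127]]
```

View pics/c.png

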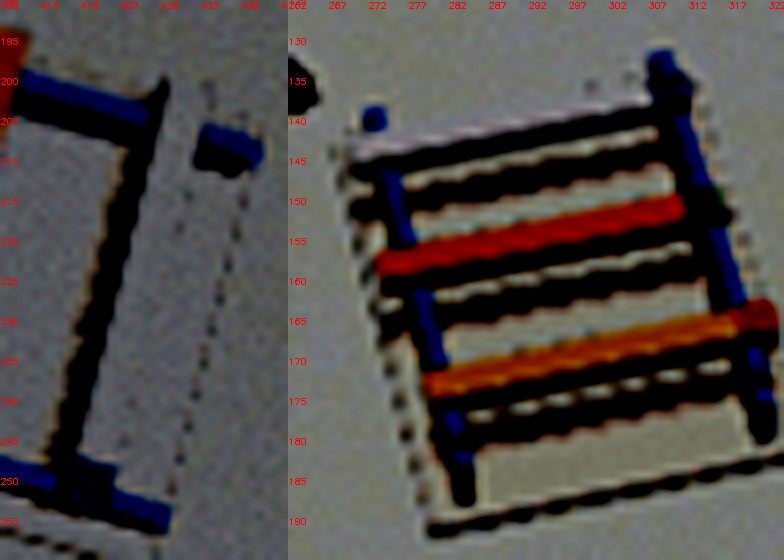

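Blue end tip is at about (418.3,253), bare-end top centre at about (431.2,200); the comb gap centre is (430.5,205). Next is a least-squares fit of the chuck in both views, then work out the grasp moves.

```bash
python3 - <<'E'
from h import *
from scipy.optimize import least_squares
np.set_printoptions(precision=4,suppress=True)
t=pickle.load(open("top.pkl","rb"));s=pickle.load(open("scene.pkl","rb"))
F,Rr=-.073,.05
T=[((254.2,198.8),(F,.03,.105)),((275.3,202.7),(F,-.03,.105)),((262.5,157.2),(Rr,.03,.105)),((284.7,161),(Rr,-.03,.105)),
 ((288.7,222.3),(-.1,-.07,.02)),((302.5,159.2),(.1,-.07,.02)),((246.3,213.5),(-.1,.07,.02)),((267.2,183),(-.02,0,.138))]
S=[((342.2,243.3),(F,.03,.105)),((336.7,228.2),(F,-.03,.105)),((306.8,252),(Rr,.03,.105)),((300.7,238.3),(Rr,-.03,.105)),
 ((299.3,281.5),(.1,.07,.02)),((287.3,245.8),(.1,-.07,.02)),((326,235.3),(-.02,0,.138))]
def W(p,M):
    M=np.array(M);c,s_=np.cos(p[2]),np.sin(p[2]);return np.c_[p[0]+c*M[:,0]-s_*M[:,1],p[1]+s_*M[:,0]+c*M[:,1],M[:,2]]
def res(p,sets):
    return np.concatenate([(pj(c,W(p,[b for a,b in L]))-[a for a,b in L]).ravel() for c,L in sets])
for n,sets in(("top",[(t,T)]),("scene",[(s,S)]),("both",[(t,T),(s,S)])):
    r=least_squares(res,[.59,.13,-.2],args=(sets,),loss="soft_l1")
    print(n,r.x,np.degrees(r.x[2]),"mouth",W(r.x,[(F,0,.08)]),"\n",r.fun.reshape(-1,2).round(1).tolist())
    ch=r.x
b=np.array([pt(t,(303.5,238.2),.135)]) 
# alu: top points, scene ends
for u in((418.3,253),(431.2,200),(430.5,205),(420,249)):print("alu",u,pt(t,u,.058))
# scene bare end top centre approx (262+355/8..)
for u in((262+352/8,125+155/8),(262+675/8,125+88/8)):print("aluS",pt(s,u,.058))
for u in((262+380/8,125+262/8),(262+705/8,125+203/8)):print("copS",pt(s,u,.058))
from station import arm
q=arm.sense();R=Rn.from_quat(q["eef_rot"]).as_matrix();print(R)
E
```

```text
top [ 0.5963  0.1336 -0.1987] -11.382817895858654 mouth [[0.5247 0.148  0.08  ]] 
 [[-0.2, 2.1], [-0.0, 2.3], [0.8, 1.0], [-0.4, 1.1], [1.0, -2.1], [0.3, -3.5], [-2.6, -2.2], [-0.1, -1.0]]
scene [ 0.5981  0.1442 -0.2057] -11.783810940968024 mouth [[0.5267 0.1591 0.08  ]] 
 [[2.1, -0.3], [1.1, -0.8], [0.3, 2.5], [0.5, 0.2], [-2.4, 0.5], [-3.2, -0.6], [-0.7, -0.4]]
both [ 0.5964  0.1364 -0.1829] -10.477977972654948 mouth [[0.5246 0.1497 0.08  ]] 
 [[-0.8, 2.3], [-0.6, 2.1], [-0.5, 1.1], [-1.7, 0.9], [0.7, -2.4], [-1.0, -4.0], [-3.1, -1.7], [-1.0, -1.0], [1.3, -2.9], [-0.1, -3.2], [-0.1, 0.6], [-0.3, -1.5], [-2.5, -1.2], [-4.1, -1.9], [-1.6, -2.7]]
alu (418.3, 253) [ 0.3836 -0.2839  0.058 ]
alu (431.2, 200) [ 0.536  -0.3282  0.058 ]
alu (430.5, 205) [ 0.5214 -0.3254  0.058 ]
alu (420, 249) [ 0.3949 -0.2892  0.058 ]
aluS [ 0.4194 -0.2522  0.058 ]
aluS [ 0.271  -0.2093  0.058 ]
copS [ 0.4395 -0.192   0.058 ]
copS [ 0.2956 -0.1449  0.058 ]
[[ 0.9714  0.2375 -0.0003]
 [ 0.2375 -0.9714  0.0018]
 [ 0.0001 -0.0019 -1.    ]]
```

```bash
python3 - <<'E'
from h import *
from scipy.optimize import least_squares
np.set_printoptions(precision=4,suppress=True)
t=pickle.load(open("top.pkl","rb"));s=pickle.load(open("scene.pkl","rb"))
F,Rr=-.073,.05
T=[((254.2,198.8),(F,.03,.105)),((275.3,202.7),(F,-.03,.105)),((262.5,157.2),(Rr,.03,.105)),((284.7,161),(Rr,-.03,.105)),
 ((288.7,222.3),(-.1,-.07,.02)),((302.5,159.2),(.1,-.07,.02)),((246.3,213.5),(-.1,.07,.02)),((267.2,183),(-.02,0,.138)),((274.8,158.2),"b")]
S=[((342.2,243.3),(F,.03,.105)),((336.7,228.2),(F,-.03,.105)),((306.8,252),(Rr,.03,.105)),((300.7,238.3),(Rr,-.03,.105)),
 ((299.3,281.5),(.1,.07,.02)),((287.3,245.8),(.1,-.07,.02)),((326,235.3),(-.02,0,.138)),((303.5,238.2),"b")]
def W(p,M):
    M=np.array([(-.02+.07*np.cos(p[4]),-.07*np.sin(p[4]),.135) if m=="b" else m for m in M]);M[M[:,2]==.02,0]+=p[3];c,s_=np.cos(p[2]),np.sin(p[2]);return np.c_[p[0]+c*M[:,0]-s_*M[:,1],p[1]+s_*M[:,0]+c*M[:,1],M[:,2]]
def res(p,sets):
    return np.concatenate([(pj(c,W(p,[b for a,b in L]))-[a for a,b in L]).ravel() for c,L in sets])
for n,sets in(("top",[(t,T)]),("scene",[(s,S)]),("both",[(t,T),(s,S)])):
    r=least_squares(res,[.59,.13,-.2,0,.1],args=(sets,),loss="soft_l1")
    print(n,r.x,np.degrees(r.x[2]),"mouth",W(r.x,[(F,0,.08)]),"\n",r.fun.reshape(-1,2).round(1).tolist())
for n,u in(("alu",((350-288)/8,155/8)),("alub",((660-288)/8,88/8)),("cop",((380-288)/8,262/8)),("copg",((725-288)/8,200/8)),("br",((430-288)/8,383/8)),("brr",((775-288)/8,312/8))):
    print(n,pt(s,(262+u[0],125+u[1]),.058))
E
```

```text
top [ 0.599   0.1332 -0.2018 -0.0101  0.0909] -11.559763558574891 mouth [[0.5275 0.1478 0.08  ]] 
 [[-0.1, 1.1], [0.1, 1.3], [1.0, 0.1], [-0.3, 0.2], [0.4, 0.4], [-0.1, -1.1], [-3.3, 0.2], [0.0, -2.0], [0.2, -1.2]]
scene [ 0.5994  0.1445 -0.2081 -0.01    0.1964] -11.921783469728599 mouth [[0.528  0.1596 0.08  ]] 
 [[1.8, 0.1], [0.8, -0.5], [0.0, 2.8], [0.2, 0.4], [0.2, -0.2], [-0.6, -1.3], [-1.0, -0.2], [-0.9, 0.1]]
both [ 0.5983  0.1363 -0.1898 -0.0097  0.1242] -10.874862328967499 mouth [[0.5266 0.15   0.08  ]] 
 [[-0.9, 1.5], [-0.7, 1.5], [-0.3, 0.4], [-1.5, 0.3], [-0.2, 0.4], [-1.4, -1.3], [-3.9, 0.7], [-1.0, -1.7], [-0.3, -0.8], [0.8, -2.5], [-0.5, -2.9], [-0.7, 0.8], [-0.8, -1.4], [-0.3, -2.1], [-1.8, -2.8], [-2.1, -2.4], [-1.6, -0.4]]
alu [ 0.5336 -0.3209  0.058 ]
alub [ 0.3915 -0.282   0.058 ]
cop [ 0.5509 -0.2591  0.058 ]
copg [ 0.3993 -0.2094  0.058 ]
br [ 0.5637 -0.188   0.058 ]
brr [ 0.4126 -0.1429  0.058 ]
```

```bash
cat >go.py <<'E'
import sys,numpy as np
from h import Rn
from station import arm
q=arm.sense();R=Rn.from_quat(q["eef_rot"]).as_matrix();x,y,z,yw=map(float,sys.argv[1:5])
d=R.T@(np.array([x,y,z])-q["eef_pos"])*1000
cur=np.arctan2(R[1,0],R[0,0]);a=-(np.radians(yw)-cur);a=(a+np.pi)%(2*np.pi)-np.pi
print("clock",round(q["clock"],2),"pos",q["eef_pos"].round(4),"yaw",round(np.degrees(cur),2),"tilt",R[:,2].round(4),"F",q["ft_force"].round(2),"w",round(q["width"]*95,1),"j",q["joint_positions"].round(2))
print("shift mm",d.round(1),"turn",round(a,3))
E
python3 -m handwheel '-0.16 34 -26 6 0.05; -0.16 66 -52 12 0.11; -0.16 98 -78 18 0.16; -0.16 130 -102 24 0.22; -0.16 162 -127 30 0.27' 40
python3 go.py .4216 -.2948 .15 -16.2
```

```text
clock: 0.52
eef_pos: [0.2819, -0.4673, 0.1829]
eef_rot: [1.0, -0.017, -0.0, -0.001]
ft_force: [1.2, 0.1, -0.8]
width: 0.706
clock 0.52 pos [ 0.2819 -0.4673  0.1829] yaw -1.94 tilt [-5.0e-04  2.7e-03 -1.0e+00] F [ 1.17  0.14 -0.81] w 67.1 j [-1.13 -0.08  1.91  0.    1.31  0.48]
shift mm [ 133.8 -177.    33.3] turn 0.249
```

```bash

python3 -m handwheel '-0.16 24 -32 6 0.05; -0.16 48 -63 12 0.1; -0.16 72 -95 18 0.15; -0.16 95 -127 24 0.2; -0.16 115 -153 29 0.22' 40 >/dev/null
python3 -m handwheel '-0.16 23 -16 4 0.02; -0.16 23 -16 4 0.03; -0.16 23 -16 4 0.03; -0.16 23 -16 4 0.03; -0.16 23 -16 4 0.03' >/dev/null
python3 go.py .4216 -.2948 .15 -16.2
python3 - <<'E'
from h import *
from station import cams
c=cams.capture("top");cv2.imwrite("pics/d.png",crop(c["image"],345,150,100,120,5))
E
```

```text
clock 1.35 pos [ 0.4283 -0.3065  0.1494] yaw -16.38 tilt [-0.0012  0.0035 -1.    ] F [-0.67 -0.17 -0.28] w 55.1 j [-0.72 -0.1   1.99  0.    1.26  1.13]
shift mm [-9.8 -9.3 -0.5] turn -0.003
```

View pics/d.png

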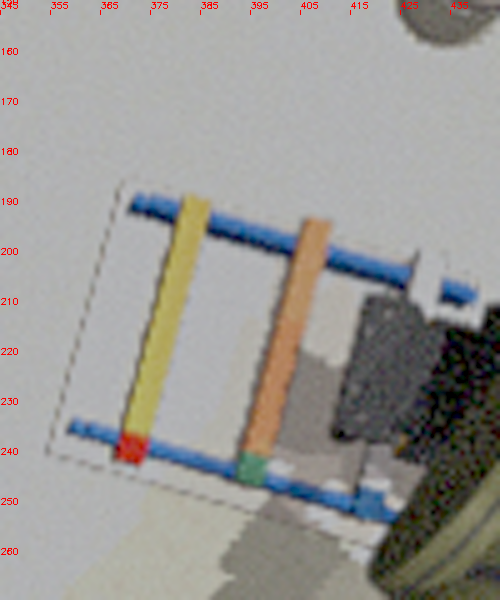

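The gripper hovers over the alu bar at about (425,225), with the blue end visible at (419,250). Next: correct, then descend.

```bash

python3 -m handwheel '-0.16 -5 -5 10 0; -0.16 -10 -9 30 0; -0.16 -10 -9 50 0; -0.16 -10 -9 65 0; -0.16 -10 -9 70 0' >/dev/null
python3 go.py .4216 -.2948 .031 -16.2
```

```text
clock 1.82 pos [ 0.4186 -0.2936  0.0761] yaw -16.48 tilt [-0.0052  0.007  -1.    ] F [-0.46  0.18  0.02] w 55.2 j [-0.72 -0.05  2.07  0.    1.13  1.14]
shift mm [ 3.6  0.6 45.1] turn -0.005
```

```bash

python3 -m handwheel '-0.16 3 0 20 0; -0.16 3 0 38 0; -0.16 3 0 45 0; -0.16 3 0 45 0; -0.16 3 0 45 0' |tail -2
python3 go.py .4216 -.2948 .031 -16.2
python3 -m handwheel '0.3 0 0 0 0; 0.6 0 0 0 0; 0.8 0 0 0 0; 0.9 0 0 0 0; 1 0 0 0 0' 40|tail -2
python3 go.py .4216 -.2948 .031 -16.2
```

```text
ft_force: [0.1, 0.8, 0.2]
width: 0.578
clock 2.23 pos [ 0.4211 -0.2944  0.0314] yaw -16.51 tilt [-0.0051  0.0069 -1.    ] F [0.14 0.8  0.19] w 54.9 j [-0.72  0.02  2.09  0.    1.04  1.14]
shift mm [0.6 0.3 0.4] turn -0.005
ft_force: [0.6, 0.5, 0.1]
width: 0.287
clock 2.65 pos [ 0.4214 -0.2946  0.032 ] yaw -16.51 tilt [-0.0044  0.0063 -1.    ] F [0.63 0.48 0.06] w 27.3 j [-0.72  0.02  2.09  0.    1.04  1.14]
shift mm [0.3 0.2 1. ] turn -0.005
```

```bash

python3 -m handwheel '1 0 0 0 0; 1 0 0 0 0; 1 0 0 0 0; 1 0 0 0 0; 1 0 0 0 0' 40|tail -2
python3 go.py .4216 -.2948 .031 -16.2
python3 -m handwheel '1 0 0 -8 0; 1 0 0 -18 0; 1 0 0 -30 0; 1 0 0 -40 0; 1 0 0 -50 0' 40|tail -2
python3 go.py .4216 -.2948 .13 -16.2
```

```text
ft_force: [-0.3, 1.4, 3.0]
width: 0.167
clock 3.07 pos [ 0.4216 -0.2946  0.0323] yaw -16.5 tilt [-0.0041  0.0063 -1.    ] F [-0.29  1.44  3.04] w 15.9 j [-0.72  0.02  2.09  0.    1.04  1.14]
shift mm [0.1 0.2 1.3] turn -0.005
ft_force: [0.1, 0.7, -1.1]
width: 0.166
clock 3.48 pos [ 0.4221 -0.2953  0.084 ] yaw -16.5 tilt [-0.0031  0.0053 -1.    ] F [ 0.06  0.71 -1.11] w 15.8 j [-0.72 -0.05  2.06  0.    1.14  1.14]
shift mm [ -0.9  -0.5 -46. ] turn -0.005
```

```bash

python3 -m handwheel '1 0 -15 -10 0; 1 0 -40 -20 0; 1 0 -70 -30 0; 1 -4 -105 -40 -0.01; 1 -8 -140 -46 -0.02' |tail -2
python3 go.py .3605 .1845 .13 -11.7
```

```text
ft_force: [1.2, 0.6, -1.2]
width: 0.162
clock 3.9 pos [ 0.4553 -0.1584  0.1331] yaw -15.41 tilt [-1.0e-04  3.9e-03 -1.0e+00] F [ 1.2   0.58 -1.19] w 15.4 j [-0.45 -0.19  2.1   0.    1.24  1.39]
shift mm [-182.5 -305.4    4.5] turn -0.065
```

```bash

python3 -m handwheel '1 -16 -28 0 -0.01; 1 -34 -58 0 -0.02; 1 -53 -88 0 -0.03; 1 -72 -118 0 -0.04; 1 -90 -148 0 -0.05' >/dev/null
python3 -m handwheel '1 -16 -28 0 -0.01; 1 -34 -58 0 -0.01; 1 -53 -88 0 -0.01; 1 -68 -115 0 -0.01; 1 -80 -135 0 -0.01'  >/dev/null
python3 go.py .3605 .1845 .0625 -11.7
```

```text
clock 4.73 pos [0.3576 0.1608 0.1365] yaw -11.89 tilt [ 0.0032  0.005  -1.    ] F [ 1.29  0.09 -1.12] w 15.6 j [ 0.28 -0.44  2.28  0.    1.3   2.06]
shift mm [ -2.2 -23.4  74.1] turn -0.003
```

```bash

python3 -m handwheel '1 0 -10 18 0; 1 -1 -20 36 0; 1 -2 -24 54 0; 1 -2 -24 68 0; 1 -2 -24 74 0' >/dev/null
python3 -m handwheel '1 0 0 0 0; 1 0 0 0 0; 1 0 0 0 0; 1 0 0 0 0; 1 0 0 0 0' >/dev/null
python3 go.py .3605 .1845 .0625 -11.7
python3 - <<'E'
from h import *
from station import cams
c=cams.capture("top");pickle.dump(c,open("t2.pkl","wb"));s=cams.capture("scene");pickle.dump(s,open("s2.pkl","wb"))
a=crop(c["image"],225,145,80,120,5);b=crop(s["image"],285,205,80,120,5)
cv2.imwrite("pics/e.png",np.hstack([a,b]))
E
```

```text
clock 5.57 pos [0.3604 0.1852 0.0624] yaw -11.86 tilt [ 0.0027  0.0048 -1.    ] F [ 0.06  0.06 -0.48] w 15.8 j [ 0.34 -0.31  2.32  0.    1.13  2.12]
shift mm [ 0.2  0.6 -0.1] turn -0.003
```

View pics/e.png

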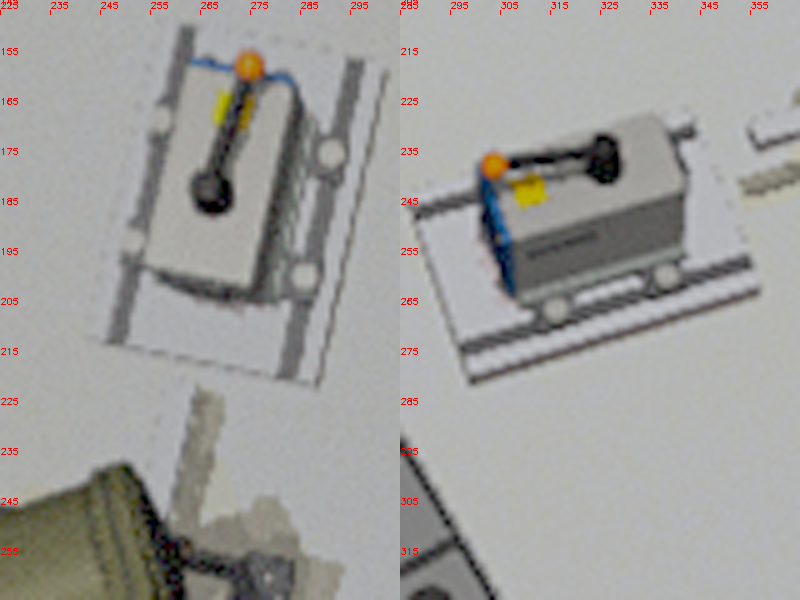

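The bar is low in contrast. The top view mainly shows its shadow at (265,222–245), and the scene view shows the tip at about (356,230). I'll average frames and stretch the contrast.

```bash

python3 - <<'E'
from h import *
from station import cams
def avg(n): return np.mean([cams.capture(n)["image"].astype(float) for _ in range(10)],0)
def st(im,x,y,w,h,k,lo,hi):
    r=cv2.resize(im[y:y+h,x:x+w],None,fx=k,fy=k,interpolation=cv2.INTER_CUBIC)
    r=np.clip((r-lo)*255/(hi-lo),0,255).astype(np.uint8)
    for i in range(0,w,5):cv2.putText(r,str(x+i),(i*k,8),0,.3,(0,0,255));cv2.line(r,(i*k,9),(i*k,13),(0,0,255))
    for i in range(0,h,5):cv2.putText(r,str(y+i),(0,i*k+4),0,.3,(0,0,255))
    return r
a=avg("top");b=avg("scene");np.savez("av.npz",a=a,b=b)
cv2.imwrite("pics/f.png",np.hstack([st(a,235,192,50,74,8,95,150),st(b,330,200,50,74,8,60,185)]))
E
```

```text
(no output)
```

View pics/f.png

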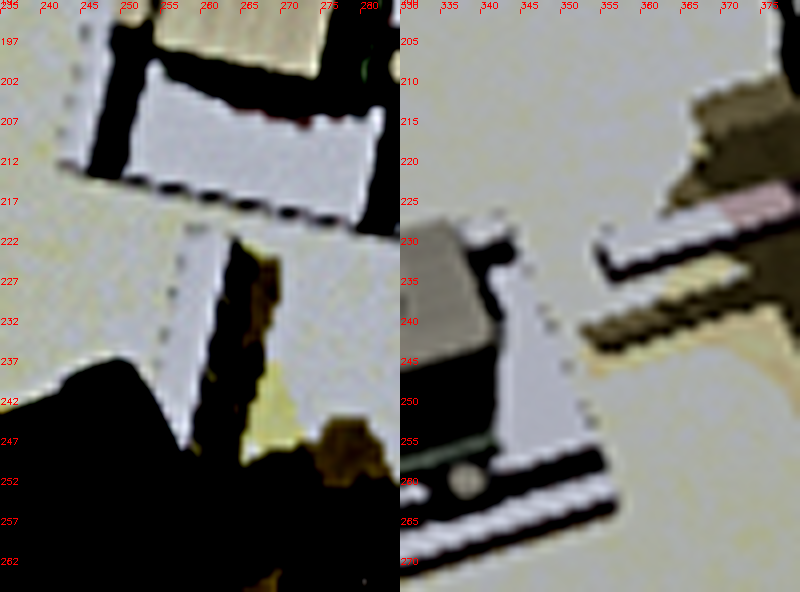

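The tip's top edge centre is at (261.4,221.1) in top and about (356.4,231) in scene. The block's front top-edge centre is at (264.2,200) in top and (339.3,235.1) in scene. I'll compare the bar and chuck axes within each image.

```bash

python3 - <<'E'
from h import *
np.set_printoptions(precision=4,suppress=True)
t=pickle.load(open("t2.pkl","rb"));s=pickle.load(open("s2.pkl","rb"))
ang=lambda a,b:np.degrees(np.arctan2(*(b-a)[1::-1]))
P=lambda u,z:pt(t,u,z);Q=lambda u,z:pt(s,u,z)
print("bar yaw",ang(P((255.6,234.5),.088),P((258.1,220.5),.088)),ang(P((260.6,240.8),.088),P((264.75,221.7),.088)))
print("chuck yaw plateF",ang(P((246.25,213.5),.02),P((281.25,221.4),.02))+90,"blockF",ang(P((253.75,198.2),.105),P((274.6,201.75),.105))+90,
 "plateR",ang(P((288.7,222.3),.02),P((302.5,159.2),.02)))
print("block L,R",ang(P((253.75,198.2),.105),P((262.5,157.2),.105)),ang(P((274.6,201.75),.105),P((284.7,161),.105)))
print("scene block L,R",ang(Q((342,242.4),.105),Q((306.8,252),.105)),ang(Q((337,227.6),.105),Q((300.7,238.3),.105)))
print("scene plate near edge",ang(Q((357,263.3),.02),Q((299.3,281.5),.02)))
y=np.radians(-11.8);n=np.array([-np.sin(y),np.cos(y),0]);d=np.array([np.cos(y),np.sin(y),0])
for nm,f,tip,fr,rr in(("top",pt,P((261.4,221.1),.088),P((264.2,200),.105),P((273.6,159.1),.105)),("scene",pt,Q((356.4,231),.088),Q((339.4,235.1),.105),Q((303.7,245.1),.105))):
    print(nm,"tip",tip,"front",fr,"rear",rr,"lat front-tip",(fr-tip)@n,"rear-tip",(rr-tip)@n,"gap",(fr-tip)@d, "axis",ang(fr,rr))
tcp=np.array([.3604,.1852,.088]);yb=np.radians(-11.86);print("tip by kin",tcp+.12*np.array([np.cos(yb),np.sin(yb),0]))
print("plate edges mid via top",(P((242.9,212.7),.02)+P((288.7,222.3),.02))/2)
E
```

```text
bar yaw -9.591552284582809 -11.861733696896584
chuck yaw plateF -13.146541771516368 blockF -10.215735813614245 plateR -12.249032438769422
block L,R -11.144372845384593 -13.44837424760921
scene block L,R -13.874255042453521 -12.272682008291975
scene plate near edge -11.922450460902969
top tip [0.4762 0.1589 0.088 ] front [0.5329 0.1493 0.105 ] rear [0.6484 0.1242 0.105 ] lat front-tip 0.002196145077067904 rear-tip 0.0012501528040967864 gap 0.05749917904895618 axis -12.2584392679469
scene tip [0.4706 0.1638 0.088 ] front [0.531  0.1563 0.105 ] rear [0.6459 0.1291 0.105 ] lat front-tip 0.0049944096132217616 rear-tip 0.0019161987745363917 gap 0.0606698205295547 axis -13.293011853560914
tip by kin [0.4778 0.1605 0.088 ]
plate edges mid via top [0.4932 0.156  0.02  ]
```

```bash

python3 -m handwheel '1 0 -2 0 0.004; 1 10 -2.5 0 0.008; 1 20 -2.5 0.5 0.008; 1 32 -2.5 0.5 0.008; 1 40 -2.5 0.5 0.008' >/dev/null
python3 -m handwheel '1 1 0 0 0; 1 4 0 0 0; 1 7 0 0 0; 1 10 0 0 0; 1 12 0 0 0' |grep force
python3 -m handwheel '1 0 0 0 0; 1 0 0 0 0; 1 0 0 0 0; 1 0 0 0 0; 1 0 0 0 0' |grep force
python3 go.py .4193 .1747 .062 -12.3
python3 - <<'E'
from h import *
from station import cams
def avg(n): return np.mean([cams.capture(n)["image"].astype(float) for _ in range(8)],0)
def st(im,x,y,w,h,k,lo,hi):
    r=cv2.resize(im[y:y+h,x:x+w],None,fx=k,fy=k,interpolation=cv2.INTER_CUBIC)
    r=np.clip((r-lo)*255/(hi-lo),0,255).astype(np.uint8)
    for i in range(0,w,5):cv2.putText(r,str(x+i),(i*k,8),0,.3,(0,0,255));cv2.line(r,(i*k,9),(i*k,13),(0,0,255))
    for i in range(0,h,5):cv2.putText(r,str(y+i),(0,i*k+4),0,.3,(0,0,255))
    return r
a=avg("top");b=avg("scene")
cv2.imwrite("pics/g.png",np.hstack([st(a,240,190,50,60,8,60,150),st(b,325,205,50,60,8,60,185)]))
E
```

```text
ft_force: [-0.4, -0.3, -1.3]
ft_force: [-0.5, -0.0, -1.6]
clock 7.92 pos [0.4128 0.1765 0.061 ] yaw -12.3 tilt [ 0.0016  0.0042 -1.    ] F [-0.46 -0.04 -1.63] w 15.9 j [ 0.28 -0.18  2.22  0.    1.1   2.07]
shift mm [ 6.8  0.3 -1. ] turn -0.0
```

View pics/g.png

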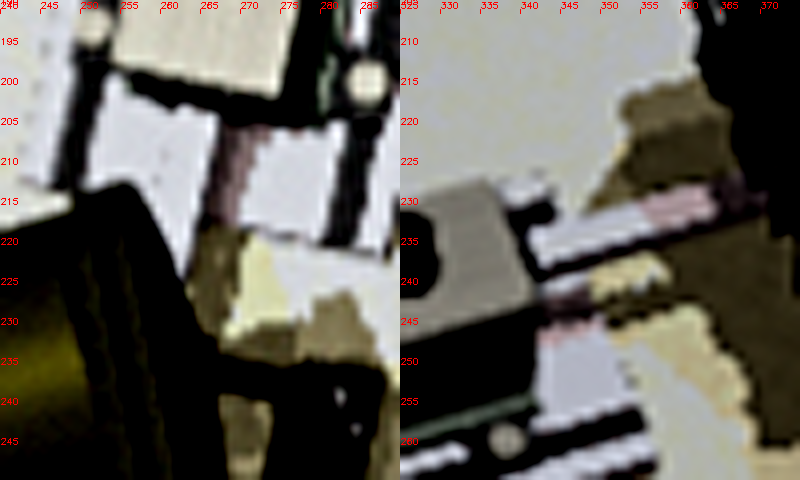

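The bar tip is now at the mouth plane. In top, the bar edges at row 210 are about 260.6 and 266.5. Forces are near zero. Checking lateral offset.

```bash

python3 - <<'E'
from h import *
t=pickle.load(open("t2.pkl","rb"))
y=np.radians(-12.3);n=np.array([-np.sin(y),np.cos(y),0])
fr=pt(t,(264.2,200),.105);rr=pt(t,(273.6,159.1),.105)
for u in((260.6,210.5),(266.5,210)):print(u,pt(t,u,.087),(fr-pt(t,u,.087))@n,(rr-pt(t,u,.087))@n)
E
python3 -m handwheel '1 1 0 0 0; 1 2 0 -0.2 0; 1 3 0 -0.4 0; 1 4 0 -0.5 0; 1 5 0 -0.5 0' |grep -E 'pos|force'
python3 -m handwheel '1 1 0 0 0; 1 2 0 0 0; 1 3 0 0 0; 1 4 0 0 0; 1 5 0 0 0' |grep -E 'pos|force'
```

```text
(260.6, 210.5) [0.50601531 0.16161128 0.087     ] -0.0062726610574676605 -0.006186899321527458
(266.5, 210) [0.50728618 0.14508201 0.087     ] 0.009606450793001601 0.009692212528941804
eef_pos: [0.4174, 0.1756, 0.0613]
ft_force: [0.1, 2.1, -1.4]
eef_pos: [0.4224, 0.1746, 0.0614]
ft_force: [-0.7, 1.9, -0.9]
```

```bash

python3 -m handwheel '1 0 -1 -0.3 0; 1 1 -1 -0.3 0; 1 2 -1 -0.3 0; 1 3 -1 -0.3 0; 1 4 -1 -0.3 0' |grep -E 'pos|force'
python3 -m handwheel '1 1 0 0 0; 1 2 0 0 0; 1 3 0 0 0; 1 3 0 0 0; 1 3 0 0 0' |grep -E 'pos|force'
python3 go.py .4193 .1747 .0622 -12.3
```

```text
eef_pos: [0.4267, 0.1746, 0.0617]
ft_force: [0.1, 0.6, -1.1]
eef_pos: [0.4296, 0.1739, 0.0616]
ft_force: [0.0, 0.4, -1.6]
clock 10.38 pos [0.4296 0.1739 0.0616] yaw -12.32 tilt [ 3.0e-04  4.7e-03 -1.0e+00] F [ 0.02  0.38 -1.6 ] w 15.8 j [ 0.27 -0.15  2.19  0.01  1.1   2.05]
shift mm [-10.3   1.4  -0.6] turn -0.0
```

```bash

for i in 1; do
python3 -m handwheel '1 1 0 -0.2 0; 1 2 0 -0.3 0; 1 3 0 -0.3 0; 1 4 0 -0.3 0; 1 5 0 -0.3 0' |grep -E 'pos|force'
python3 -m handwheel '1 1 0 0 0; 1 2 0 0 0; 1 3 0 0 0; 1 4 0 0 0; 1 5 0 0 0' |grep -E 'pos|force|torq'
python3 -m handwheel '1 1 0 0 0; 1 2 0 0 0; 1 3 0 0 0; 1 4 0 0 0; 1 5 0 0 0' |grep -E 'pos|force|torq'
done; python3 go.py .4193 .1747 .0622 -12.3; python3 -c "
from station import arm;print(arm.sense()['torque'])"
```

```text
eef_pos: [0.4347, 0.1728, 0.062]
ft_force: [-0.6, -0.0, -1.0]
eef_pos: [0.4397, 0.1717, 0.062]
ft_force: [-0.1, 1.1, -1.8]
eef_pos: [0.4446, 0.1706, 0.062]
ft_force: [0.1, -0.1, -1.4]
clock 11.63 pos [0.4446 0.1706 0.062 ] yaw -12.32 tilt [ 4.0e-04  4.7e-03 -1.0e+00] F [ 0.09 -0.08 -1.43] w 15.4 j [ 0.25 -0.12  2.16  0.01  1.09  2.03]
shift mm [-25.6   1.4  -0.2] turn -0.0
[0.02602931 0.05998166 0.0520281 ]
```

Running freely in the bore. I'll reduce the grip now so the pads slip before the stop could.

```bash

python3 -m handwheel '1 0 0 0 0; 1 1 0 0 0; 1 2 0 0 0; 1 3 0 0 0; 1 4 0 0 0' 7 |grep -E 'pos|force|wid'
python3 -m handwheel '1 1 0 0 0; 1 2 0 0 0; 1 3 0 0 0; 1 4 0 0 0; 1 5 0 0 0' |grep -E 'pos|force|wid'
python3 -m handwheel '1 1 0 0 0; 1 2 0 0 0; 1 3 0 0 0; 1 4 0 0 0; 1 5 0 0 0' |grep -E 'pos|force|wid'
python3 -m handwheel '1 1 0 0 0; 1 2 0 0 0; 1 3 0 0 0; 1 4 0 0 0; 1 5 0 0 0' |grep -E 'pos|force|wid'
python3 go.py .4193 .1747 .0622 -12.3
```

```text
eef_pos: [0.4486, 0.1698, 0.0619]
ft_force: [-0.1, 0.1, -0.5]
width: 0.169
eef_pos: [0.4536, 0.1687, 0.0619]
ft_force: [0.1, 0.1, -0.3]
width: 0.169
eef_pos: [0.4586, 0.1676, 0.0619]
ft_force: [-0.2, -0.1, -1.6]
width: 0.165
eef_pos: [0.4636, 0.1665, 0.0619]
ft_force: [-0.0, 0.3, -0.7]
width: 0.167
clock 13.3 pos [0.4636 0.1665 0.0619] yaw -12.31 tilt [ 4.0e-04  4.7e-03 -1.0e+00] F [-0.02  0.26 -0.66] w 15.8 j [ 0.23 -0.08  2.13  0.01  1.09  2.02]
shift mm [-45.1   1.5  -0.2] turn -0.0
```

```bash
cat >ok.py <<'E'
import sys,numpy as np
from station import arm
q=arm.sense();f=q["ft_force"];d=np.array([np.cos(np.radians(-12.3)),np.sin(np.radians(-12.3)),0]);a=f@d
print(q["eef_pos"].round(4),"axial",round(a,2),f.round(1));sys.exit(a<-2.0)
E
python3 -m handwheel '1 1 0 0 0; 1 2 0 0 0; 1 3 0 0 0; 1 4 0 0 0; 1 4 0 0 0' >/dev/null; python3 ok.py && 
python3 -m handwheel '1 1 0 0 0; 1 2 0 0 0; 1 3 0 0 0; 1 3 0 0 0; 1 3 0 0 0' >/dev/null; python3 ok.py && 
python3 -m handwheel '1 0.6 0 0 0; 1 1.2 0 0 0; 1 1.8 0 0 0; 1 2.4 0 0 0; 1 3 0 0 0' >/dev/null; python3 ok.py && 
python3 -m handwheel '1 0.6 0 0 0; 1 1.2 0 0 0; 1 1.8 0 0 0; 1 2.4 0 0 0; 1 3 0 0 0' >/dev/null; python3 ok.py && 
python3 -m handwheel '1 0.6 0 0 0; 1 1.2 0 0 0; 1 1.8 0 0 0; 1 2.4 0 0 0; 1 3 0 0 0' >/dev/null; python3 ok.py && 
python3 -m handwheel '1 0.6 0 0 0; 1 1.2 0 0 0; 1 1.8 0 0 0; 1 2.4 0 0 0; 1 3 0 0 0' >/dev/null; python3 ok.py
```

```text
[0.4677 0.1656 0.0619] axial 0.25 [ 0.1 -0.6 -1.8]
[0.4677 0.1656 0.0619] axial 0.25 [ 0.1 -0.6 -1.8]
[0.4677 0.1656 0.0619] axial 0.25 [ 0.1 -0.6 -1.8]
[0.4677 0.1656 0.0619] axial 0.25 [ 0.1 -0.6 -1.8]
[0.4677 0.1656 0.0619] axial 0.25 [ 0.1 -0.6 -1.8]
[0.4677 0.1656 0.0619] axial 0.25 [ 0.1 -0.6 -1.8]False
False
False
False
False
False
```

```bash
sed -i 's/sys.exit(a<-2.0)/sys.exit(int(a<-2.0))/' ok.py
python3 -m handwheel '1 1 0 0 0; 1 2 0 0 0; 1 3 0 0 0; 1 3 0 0 0; 1 3 0 0 0' >/dev/null; python3 ok.py && 
python3 -m handwheel '1 0.6 0 0 0; 1 1.2 0 0 0; 1 1.8 0 0 0; 1 2.4 0 0 0; 1 3 0 0 0' >/dev/null; python3 ok.py && 
python3 -m handwheel '1 0.6 0 0 0; 1 1.2 0 0 0; 1 1.8 0 0 0; 1 2.4 0 0 0; 1 3 0 0 0' >/dev/null; python3 ok.py && 
python3 -m handwheel '1 0.6 0 0 0; 1 1.2 0 0 0; 1 1.8 0 0 0; 1 2.4 0 0 0; 1 3 0 0 0' >/dev/null; python3 ok.py && 
python3 -m handwheel '1 0.6 0 0 0; 1 1.2 0 0 0; 1 1.8 0 0 0; 1 2.4 0 0 0; 1 3 0 0 0' >/dev/null; python3 ok.py && 
python3 -m handwheel '1 0.6 0 0 0; 1 1.2 0 0 0; 1 1.8 0 0 0; 1 2.4 0 0 0; 1 3 0 0 0' >/dev/null; python3 ok.py
```

```text
[0.4707 0.165  0.062 ] axial -0.89 [-1.  -0.6 -1. ]
[0.4737 0.1643 0.062 ] axial 0.77 [ 0.9  0.5 -0.7]
[0.4767 0.1636 0.062 ] axial 0.62 [ 0.7  0.3 -0.9]
[0.4797 0.163  0.062 ] axial 0.02 [ 0.2  0.7 -1.1]
[0.4826 0.1623 0.0619] axial -0.49 [-0.5 -0.  -0.9]
[0.4856 0.1617 0.062 ] axial 0.16 [-0.  -0.9 -0.8]
```

```bash

python3 -m handwheel '1 0.6 0 0 0; 1 1.2 0 0 0; 1 1.8 0 0 0; 1 2.4 0 0 0; 1 3 0 0 0' >/dev/null; python3 ok.py && 
python3 -m handwheel '1 0.6 0 0 0; 1 1.2 0 0 0; 1 1.8 0 0 0; 1 2.4 0 0 0; 1 3 0 0 0' >/dev/null; python3 ok.py && 
python3 -m handwheel '1 0.6 0 0 0; 1 1.2 0 0 0; 1 1.8 0 0 0; 1 2.4 0 0 0; 1 3 0 0 0' >/dev/null; python3 ok.py && 
python3 -m handwheel '1 0.6 0 0 0; 1 1.2 0 0 0; 1 1.8 0 0 0; 1 2.4 0 0 0; 1 3 0 0 0' >/dev/null; python3 ok.py && 
python3 -m handwheel '1 0.6 0 0 0; 1 1.2 0 0 0; 1 1.8 0 0 0; 1 2.4 0 0 0; 1 3 0 0 0' >/dev/null; python3 ok.py
```

```text
[0.4886 0.1611 0.062 ] axial 1.17 [ 1.2 -0.1 -1.3]
[0.4909 0.1605 0.0617] axial -4.34 [-4.3  0.9 -0.9]
[0.4909 0.1605 0.0617] axial -4.34 [-4.3  0.9 -0.9]
[0.4909 0.1605 0.0617] axial -4.34 [-4.3  0.9 -0.9]
[0.4909 0.1605 0.0617] axial -4.34 [-4.3  0.9 -0.9]
```

```bash

python3 -m handwheel '1 0.2 0 0 0; 1 0.4 0 0 0; 1 0.6 0 0 0; 1 0.6 0 0 0; 1 0.6 0 0 0' >/dev/null; python3 ok.py
python3 - <<'E'
from h import *
from station import cams
c=cams.capture("top");s=cams.capture("scene")
a=crop(c["image"],235,145,70,100,6);b=crop(s["image"],285,200,62+8,100,6)
cv2.imwrite("pics/i.png",np.hstack([a[:, :396],b[:, :396]]))
E
python3 go.py .4193 .1747 .0622 -12.3
```

```text
[0.4909 0.1604 0.0615] axial -4.47 [-4.5  0.3  0.5]
clock 17.57 pos [0.4909 0.1604 0.0615] yaw -12.32 tilt [-0.0027  0.0049 -1.    ] F [-3.83  1.65  0.86] w 15.5 j [ 0.21 -0.02  2.07  0.01  1.09  1.99]
shift mm [-73.    1.4  -0.4] turn -0.0
```

View pics/i.png

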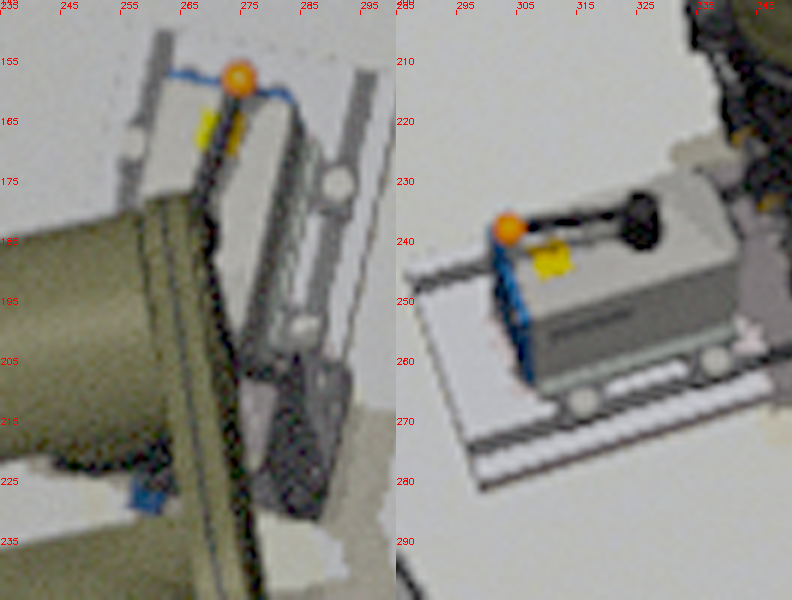

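The bar is against the stop: contact at about 83 mm depth, roughly 4.5 N steady and no further travel. The blue end is outside at (258,227). Next: release and lift straight up.

```bash

python3 -m handwheel '0.6 0 0 0 0; 0.5 0 0 0 0; 0.3 0 0 0 0; 0.1 0 0 0 0; 0 0 0 0 0' |grep -E 'pos|force|wid'
python3 -m handwheel '0 0 0 0 0; 0 0 0 0 0; 0 0 0 0 0; 0 0 0 -4 0; 0 0 0 -10 0' |grep -E 'pos|force|wid'
python3 -m handwheel '0 0 0 -20 0; 0 0 0 -45 0; 0 0 0 -75 0; 0 0 0 -105 0; 0 0 0 -130 0' |grep -E 'pos|force|wid'
cat >lev.py <<'E'
import sys,subprocess,numpy as np
r,off,z,dy=map(float,sys.argv[1:5]);th=float(sys.argv[5])  # peg at radius r, offset to the left of arm, lever angle th, yaw dy deg
y=np.radians(-12.3)-th;p=np.array([.5788,.1412])+r*np.array([np.cos(y),np.sin(y)])+off*np.array([-np.sin(y),np.cos(y)])
subprocess.run(["python3","go.py",*map(str,(p[0],p[1],z,dy))])
E
python3 lev.py .052 .028 .2 -12.3 0.1
```

```text
eef_pos: [0.4915, 0.1604, 0.0619]
ft_force: [-0.5, 0.6, 0.3]
width: 0.402
eef_pos: [0.4909, 0.1602, 0.0715]
ft_force: [-0.2, -0.3, -0.4]
width: 0.5
eef_pos: [0.4918, 0.1597, 0.2046]
ft_force: [-0.3, 0.2, 0.5]
width: 0.503
clock 18.82 pos [0.4918 0.1597 0.2046] yaw -12.33 tilt [-4.0e-04  5.1e-03 -1.0e+00] F [-0.32  0.24  0.46] w 47.8 j [ 0.21 -0.17  1.95  0.01  1.35  1.99]
shift mm [143.5 -23.2   4.5] turn -0.001
```

```bash

python3 -m handwheel '0.3 25 -5 0 0; 0.6 55 -10 0 0; 0.8 85 -15 0 0; 1 115 -20 0 0; 1 138 -23 0 0' >/dev/null
python3 -m handwheel '1 5 0 2 0; 1 5 0 4 0; 1 5 0 4 0; 1 5 0 4 0; 1 5 0 4 0' |grep -E 'force|wid'
python3 lev.py .052 .028 .119 -12.3 0.1
```

```text
ft_force: [-0.6, 0.7, 0.6]
width: 0.005
clock 19.65 pos [0.6374 0.1518 0.2015] yaw -12.31 tilt [ 8.0e-04  5.4e-03 -1.0e+00] F [-0.59  0.67  0.57] w 0.5 j [0.15 0.14 1.65 0.01 1.35 1.93]
shift mm [-0.4  0.6 82.5] turn -0.0
```

```bash

python3 -m handwheel '1 0 0 15 0; 1 0 0 30 0; 1 0 0 42 0; 1 0 0 50 0; 1 0 0 54 0' |grep -E 'pos|force'
python3 -m handwheel '1 0 0 6 0; 1 0 0 12 0; 1 0 0 18 0; 1 0 0 24 0; 1 0 0 28 0' |grep -E 'pos|force'
python3 lev.py .052 .016 .119 -12.3 0.15
```

```text
eef_pos: [0.6357, 0.1519, 0.1441]
ft_force: [0.2, 0.4, -0.4]
eef_pos: [0.6355, 0.152, 0.1154]
ft_force: [0.8, 0.0, -1.0]
clock 20.48 pos [0.6355 0.152  0.1154] yaw -12.31 tilt [-0.0042  0.0045 -1.    ] F [ 0.8   0.05 -0.96] w 0.3 j [0.15 0.21 1.73 0.01 1.21 1.93]
shift mm [ 0.7 14.5 -3.7] turn -0.0
```

```bash
cat >arc.py <<'E'
import sys,numpy as np
from h import Rn
from station import arm
r,off,z=map(float,sys.argv[1:4]);q=arm.sense();R=Rn.from_quat(q["eef_rot"]).as_matrix();cur=np.arctan2(R[1,0],R[0,0])
pv=np.array([.5788,.1412]);rel=q["eef_pos"][:2]-pv
print("clock",round(q["clock"],2),"pos",q["eef_pos"].round(4),"F",q["ft_force"].round(1),"lever est",round(-(np.arctan2(rel[1],rel[0])-np.arctan2(off,r)+np.radians(12.3)),3),"j6",q["joint_positions"][5].round(2))
for th in map(float,sys.argv[4:]):
    y=np.radians(-12.3)-th;p=pv+r*np.array([np.cos(y),np.sin(y)])+off*np.array([-np.sin(y),np.cos(y)])
    print(th,(R.T@(np.array([*p,z])-q["eef_pos"])*1000).round(1),"turn",round(-(np.radians(-12.3)-.5*th-cur),2))
E
python3 -m handwheel '1 0 3 -2 0.02; 1 0 6 -3 0.04; 1 0 9 -3 0.05; 1 0 12 -3 0.06; 1 0 15 -3 0.07' |grep -E 'force'
python3 arc.py .052 .017 .119 .2 .3 .4 .5 .6 .7
```

```text
ft_force: [1.5, 3.0, -0.0]
clock 20.9 pos [0.6329 0.1375 0.1191] F [ 1.5  3.  -0. ] lever est 0.17 j6 1.98
0.2 [0.8 1.5 0.1] turn 0.03
0.3 [1.5 6.9 0.1] turn 0.08
0.4 [ 1.7 12.4  0.1] turn 0.13
0.5 [ 1.4 17.9  0. ] turn 0.18
0.6 [ 0.5 23.3  0. ] turn 0.23
0.7 [-0.9 28.5 -0. ] turn 0.28
```

Contact with about 3 N, as expected for the lever. Following the arc.

```bash

python3 -m handwheel '1 1 5 0 0.05; 1 1.5 10 0 0.1; 1 1.5 15 0 0.15; 1 1 20 0 0.2; 1 0.5 23.5 0 0.23' |grep -E 'force'
python3 arc.py .052 .017 .119 .6 .7 .8 .9 1.0 1.1
```

```text
ft_force: [1.2, 6.3, -0.9]
clock 21.32 pos [0.6265 0.1162 0.1192] F [ 1.2  6.3 -0.9] lever est 0.584 j6 2.18
0.6 [0.8 0.8 0.2] turn -0.0
0.7 [0.7 6.3 0.1] turn 0.05
0.8 [-0.  11.7  0.1] turn 0.1
0.9 [-1.3 17.   0.1] turn 0.15
1.0 [-3.  22.2  0. ] turn 0.2
1.1 [-5.3 27.2  0. ] turn 0.25
```

```bash

python3 -m handwheel '1 0.5 5 0 0.04; 1 0 10 0 0.08; 1 -1 15 0 0.13; 1 -2.5 20 0 0.18; 1 -4 24.5 0 0.22' |grep -E 'force'
python3 arc.py .052 .017 .119 1.1 1.2 1.3 1.4 1.5 1.6
```

```text
ft_force: [3.1, 5.0, -1.3]
clock 21.73 pos [0.6117 0.0981 0.1196] F [ 3.1  5.  -1.3] lever est 1.02 j6 2.37
1.1 [-0.4  4.4  0.5] turn 0.02
1.2 [-2.1  9.6  0.5] turn 0.07
1.3 [-4.2 14.6  0.5] turn 0.12
1.4 [-6.9 19.4  0.4] turn 0.17
1.5 [-10.   23.9   0.4] turn 0.22
1.6 [-13.6  28.    0.4] turn 0.27
```

```bash

python3 -m handwheel '1 -0.4 4 0 0.02; 1 -2 8 0 0.06; 1 -3.5 12 0 0.1; 1 -5 15.5 0 0.14; 1 -7 19 0 0.17' |grep -E 'force'
python3 arc.py .052 .017 .119 1.3 1.4 1.5 1.6 1.7 1.8
```

```text
ft_force: [6.1, 3.8, -2.7]
clock 22.15 pos [0.5953 0.0895 0.1203] F [ 6.1  3.8 -2.7] lever est 1.363 j6 2.53
1.3 [ 1.5 -3.1  1.3] turn -0.05
1.4 [-0.3  2.1  1.2] turn -0.0
1.5 [-2.6  7.1  1.2] turn 0.05
1.6 [-5.3 11.8  1.1] turn 0.1
1.7 [-8.6 16.2  1.1] turn 0.15
1.8 [-12.2  20.2   1.1] turn 0.2
```

```bash

python3 -m handwheel '1 -0.5 2.5 1 0.02; 1 -1.5 5 1 0.04; 1 -2.6 7 1 0.06; 1 -3.5 9 1 0.08; 1 -4.5 10.5 1 0.09' |grep -E 'force'
python3 arc.py .052 .017 .119 1.5 1.6 1.7 1.8
```

```text
ft_force: [6.6, 2.5, -0.9]
clock 22.57 pos [0.5865 0.0872 0.1205] F [ 6.6  2.5 -0.9] lever est 1.531 j6 2.62
1.5 [ 0.9 -1.4  1.5] turn -0.04
1.6 [-1.5  3.5  1.4] turn 0.01
1.7 [-4.3  8.2  1.3] turn 0.06
1.8 [-7.5 12.6  1.3] turn 0.11
```

```bash

python3 -m handwheel '1 -0.5 1 1 0; 1 -1 2 1 0.01; 1 -1.3 3 1 0.01; 1 -1.8 4 1 0.02; 1 -2.4 5 1 0.02' |grep -E 'force'
python3 arc.py .052 .017 .119 1.6 1.7 1.8
python3 -m handwheel '1 -0.5 1 0 0; 1 -1 2 0 0.01; 1 -1.3 3 0 0.01; 1 -1.5 3.5 0 0.01; 1 -1.5 3.5 0 0.01' |grep -E 'force'
python3 arc.py .052 .017 .119 1.6 1.7 1.8
```

```text
ft_force: [6.8, 2.8, -1.4]
clock 22.98 pos [0.583  0.0871 0.1205] F [ 6.8  2.8 -1.4] lever est 1.596 j6 2.64
1.6 [0.3 0.5 1.5] turn -0.01
1.7 [-2.4  5.2  1.4] turn 0.04
1.8 [-5.6  9.7  1.3] turn 0.09
ft_force: [9.8, 2.8, -3.9]
clock 23.4 pos [0.5817 0.0867 0.1214] F [ 9.8  2.8 -3.9] lever est 1.618 j6 2.65
1.6 [ 0.6 -0.7  2.4] turn -0.03
1.7 [-2.1  4.   2.3] turn 0.02
1.8 [-5.2  8.5  2.1] turn 0.07
```

```bash

python3 -m handwheel '1 -0.5 1 1 0; 1 -1 2 1 0; 1 -2 3 1 0; 1 -2.5 4.5 1 0; 1 -3 5.5 1 0' |grep -E 'force'
python3 arc.py .052 .017 .119 1.6 1.7
python3 -m handwheel '1 -0.5 1 0 0; 1 -1.5 3 0 0; 1 -3 5 0 0; 1 -4 7 0 0; 1 -4.5 8 0 0' |grep -E 'force'
python3 arc.py .052 .017 .119 1.6 1.7
python3 - <<'E'
from h import *
from station import cams
c=cams.capture("top");s=cams.capture("scene")
a=crop(c["image"],235,145,66,100,6);b=crop(s["image"],285,200,66,100,6)
cv2.imwrite("pics/j.png",np.hstack([a,b]))
for c in(c,s):
    h=cv2.cvtColor(c["image"],cv2.COLOR_BGR2HSV);m=cv2.inRange(h,(8,180,120),(18,255,255));m[:140]=0;m[260:]=0;m[:,:250]=0;m[:,345:]=0
    v,u=np.nonzero(m);print(len(u), len(u) and pt(c,(u.mean(),v.mean()),.135),u.mean() if len(u) else 0,v.mean() if len(v) else 0)
E
```

```text
ft_force: [22.2, 3.7, -9.5]
clock 23.82 pos [0.5811 0.0869 0.1219] F [22.2  3.7 -9.5] lever est 1.629 j6 2.65
1.6 [ 1.  -1.1  3. ] turn -0.03
1.7 [-1.6  3.6  2.7] turn 0.02
ft_force: [23.9, 0.0, -4.8]
clock 24.23 pos [0.58   0.0863 0.1246] F [23.9  0.  -4.8] lever est 1.651 j6 2.65
1.6 [ 1.  -2.2  5.8] turn -0.03
1.7 [-1.6  2.6  5.4] turn 0.02
0 0 0 0
59 [ 0.58036377 -0.13986951  0.135     ] 280.5762711864407 171.35593220338984
```

View pics/j.png

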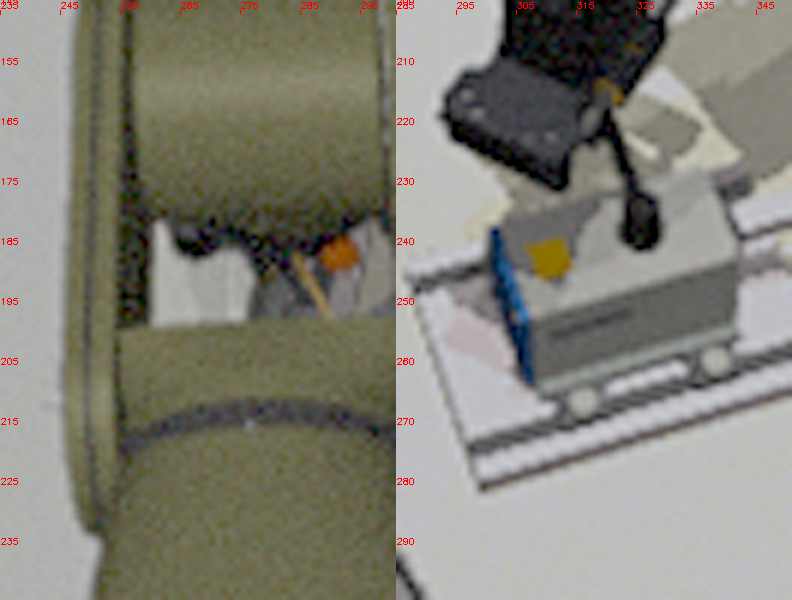

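The lever arm now points to the chuck's right (ball at (292.5,187), hub at (268,184) in top). Force rose from 7 to 24 N without further travel, so it's at its end. Backing off, lifting, then checking the ball from the images.

```bash

python3 -m handwheel '1 2 -4 0 0; 1 5 -8 0 0; 1 7 -12 0 0; 1 8 -14 -5 0; 1 8 -14 -15 0' |grep -E 'force'
python3 -m handwheel '1 0 0 -20 0; 1 0 0 -50 0; 1 0 0 -80 0; 1 0 0 -110 0; 1 0 0 -130 0' |grep -E 'pos|force'
python3 -m handwheel '1 0 40 0 0; 1 0 80 0 0; 1 0 120 0 0; 1 0 160 0 0; 1 0 195 0 0' |grep -E 'pos|force'
python3 -m handwheel '1 0 30 0 0; 1 0 60 0 0; 1 0 90 0 0; 1 0 100 0 0; 1 0 100 0 0' |grep -E 'pos|force'
python3 - <<'E'
from h import *
from station import cams
C=[cams.capture(n) for n in("top","scene")]
a=crop(C[0]["image"],235,145,66,100,6);b=crop(C[1]["image"],300,200,66,100,6)
cv2.imwrite("pics/k.png",np.hstack([a,b]));
for c in C:
    h=cv2.cvtColor(c["image"],cv2.COLOR_BGR2HSV);m=cv2.inRange(h,(8,180,120),(18,255,255));m[:140]=0;m[260:]=0;m[:,:250]=0;m[:,345:]=0
    n,l,st,ce=cv2.connectedComponentsWithStats(m)
    for i in range(1,n):
        if st[i,4]>8:print(st[i,4],ce[i],pt(c,ce[i],.135))
    print("exp ball",pj(c,[[.5639,.0728,.135]]))
E
```

```text
ft_force: [0.4, 0.1, -0.2]
eef_pos: [0.5863, 0.0831, 0.2737]
ft_force: [0.6, 0.7, 0.5]
eef_pos: [0.4158, -0.0153, 0.2613]
ft_force: [-0.7, -0.6, 0.2]
eef_pos: [0.3285, -0.0663, 0.2554]
ft_force: [0.0, 0.1, 0.3]
16 [290.75  186.875] [0.56341741 0.07409132 0.135     ]
exp ball [[291.23040172 186.69400241]]
80 [291.85   154.3125] [ 0.5125071  -0.18373897  0.135     ]
11 [318.18181818 215.        ] [0.55969193 0.07329191 0.135     ]
exp ball [[316.9658459  215.46790604]]
```

View pics/k.png

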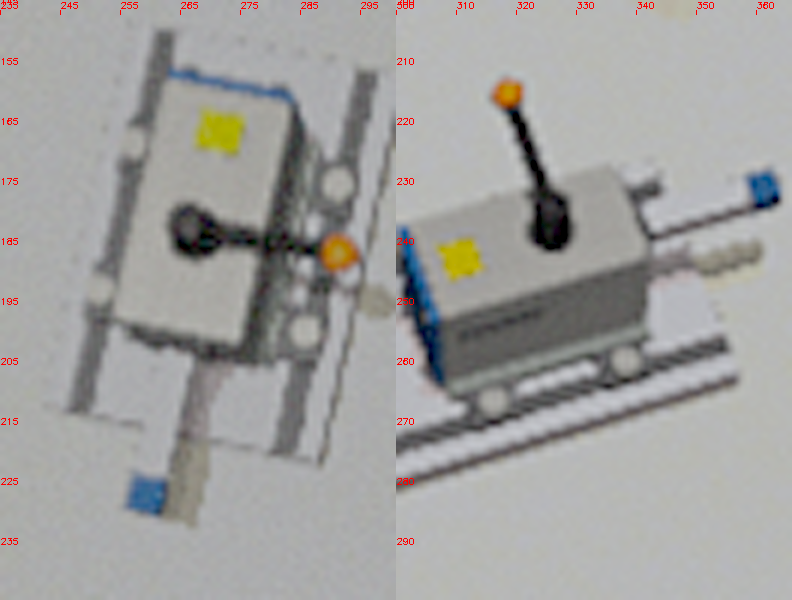

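The ball is within about 2 mm of its expected end position in top. The bar's blue end is at (259.3,227.5), unmoved since the contact. Handing in.

```bash
python3 -c "
from station import arm
q=arm.sense();print(q['clock'],abs(q['dq']).max());print(arm.sign_off())"
```

```text
26.1 0.03126747964654811
the job is handed in; nothing more can be done
None
```

The aluminium bar is in the chuck against the length stop, the clamp lever is at its clockwise end, and the job is handed in at about 26 s. There was no verdict on sign-off.

- **Loading:** I slid the bar in bare end first. At roughly 83 mm depth the axial force came up to about 4.5 N. It stayed there with no further travel when I pressed lightly again, well under the 10 N the stop holds. The grip was only 7 N during this, so the pads should slip before the stop does.
- **Clamping:** I turned the lever with the shut fingers until the force rose from about 7 N to 24 N with almost no further movement.
- **Last checks:** The ball is within about 2 mm of its expected end position in the top view. The scene view puts it about 4 mm off, which is the usual offset I saw between the two cameras. The blue end shows no movement since the bar reached the stop, to within about a pixel (3 mm). The arm is clear and the tool force reads near zero.
- **Not checked directly:** I did not pull on the bar to test the clamp, and the stop itself is hidden. "Held fast" and "stop unmoved" are inferred from the forces and the lever position. I also did not re-photograph the rest of the bench at the end; no unexpected contact force showed in the readings I took.

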